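# Switch on the kiln extractor under its guard

### The arm

A 6-joint arm with a two-finger parallel gripper is mounted at the origin on the work surface. World frame = base frame: x ahead of the robot, y to its left, z up, the work surface at z = 0. Lengths are in m, angles in rad, forces in N, time in s.
With the tool pointing down it reaches from about 0.275 to 0.75 m from the base axis. Payload 10.2 kg.
Tool frame: the origin (TCP) lies on the centre line of the jaws, within the pads' length; the fingertips stand 19 mm ahead of it and the grasp point (between the pads) is the TCP; z points along the fingers, y is the direction in which the jaws open and shut (so a half turn about z gives the same grasp; the last joint's range is limited). The gripper opens to 88 mm and grips with 3 to 60 N. Pads are 18 mm wide; open, the fingers measure 123 mm over their backs; the gripper's body (75 mm by 187 mm) begins 45 mm behind the grasp point.
Start: joints at [-0.223, 0.313, 1.498, -0, 1.331, -0.223], TCP at [0.525, -0, 0.258] pointing down, gripper open.
Joint ranges: [-2.94, 2.94], [-0.97, 2.17], [0.19, 2.56], [-1.23, 4.37], [0.02, 3.11], [-2.88, 2.88]. Speed limits (rad/s): [2.39, 2.39, 3.01, 3.14, 3.14, 3.14].

### API

Orientations are given as a 3x3 rotation matrix whose columns are the frame's x, y, z axes.
In Python, from cell import manip, cams gives the robot as it stands.
- The arm moves only by the tool step_arm, never from a script. Its argument "steps" is a list of rows, each a list of 5 numbers: the opening, from 0 (shut) to 1 (fully open), then the shift along the tool's x, y, z as a fraction of full scale, then the turn about the tool's z as a fraction of full scale. A call has exactly 5 rows; each row shifts and turns the commanded pose from where the row before left it, along the tool's axes as they then stand; what a row does not reach is not made up. Full scale, the value 1, is 0.4 m for a shift and 90 degrees for a turn. A row lasts 1/10 s, in which the tool goes at most 50 mm and 8.59 degrees, less where a joint would pass 70% of its speed; a pose out of reach is approached as far as the arm can. A call with a number of a shift or a turn outside -1 to 1 is refused whole. A call with a gripper value outside its range is refused whole. The fingers move at their own pace and stop on an object; "squeeze" is the grip in N (left out, the last holds). Time passes only in rows, so rows that do not move let the fingers close, or fill a call up. It gives the time, the measured TCP pose, the force and the opening at its end, in the units of the state.
- manip.get_state(): the state, without advancing time (a new reading comes with each control period).
- cams.grab_frame(name): name is "scene" or "side" or "wrist"; returns (picture, depth): 420x560x3 uint8, red, green, blue; 420x560 float32, m along the optical axis (not along the pixel's ray), 0 where there is no reading.
- cams.camera_params(name): a dict with "camera_matrix" (3x3 intrinsics, pixels), "world_from_camera" (4x4, takes a point from camera to world coordinates). Camera axes: x right, y up, looking along -z (the intrinsics and any distortion apply to the point x, -y, -z); pixel columns grow to the right and rows downward; lengths in m; the calibration is good to about 2 mm. The wrist camera is an equidistant fisheye: a pixel r from the principal point sees the ray r / f radians off the axis. A picture is of the moment at which its call begins: read the wrist's pose just before it. camera_params takes no time and is no camera call; for the wrist camera it gives the pose at the moment of the call.
- manip.finish_job(): hands the job in, once; it reports no verdict.
The state is a dict: "time_s": time; "qpos": joint angles; "dq": joint speeds; "joint_torque": joint torques, N m; "position": TCP position; "tool_rot": TCP orientation; "contact_force": force on the tool from outside, world axes, zero at the start; "ft_torque": the same for the moment, N m; "width": opening from 0.0 (shut) to 1.0 (fully open).
Only numpy, scipy, OpenCV 4.12 (cv2) and the standard library are available. Lean on these libraries where they do the work, as an engineer would, in place of code of your own. Each camera call takes 0.05 s, during which the arm holds its last target. There are 200 camera calls.

### The job

Switch on the kiln extractor: with a fingertip lift the red hinged guard of the grey switch box by its lip (tipped right back it stays open), and with the guard up push the steel toggle beneath it all the way over to the green-dot side, towards the hinge. Then let the guard drop fully shut again over the switched-on toggle. Pick nothing up: leave the mug, the jar and the bowl standing where they are.

Things in the scene. Friction and masses are not known exactly. Their poses are not given: they have to be found in the camera images.
- switchbox: Grey metal box bolted to the table. Origin at table height; x points level from the guard's lip to its hinge, y along the hinge, z up. 'Box' coordinates (x, y, z) below are in this frame, mm. Case: x -30 to 65, y -60 to 60, top panel at z 60. Hinge wall on it: x 52 to 64, y -44 to 44, up to z 99. Green dot (on) at x 34, white dot (off) at x -16 on the panel.
- guard (a joint): Hinge of the red translucent guard, rad: 0 = shut (level), grows as the lip is lifted, stop at 2.0. Let go below about 1.4 it falls shut by its own weight (about 90 g; under 1 N at the lip lifts it); tipped past upright (over about 1.65) it falls back and rests open on its stop at 2.0, leaning away over the hinge, until pushed back past upright from behind.
- lip (a point): Middle of the free edge of the guard's lip, moves with the guard. Guard: flap 80 wide, 3 thick, when shut level at z 100 from the hinge (x 50) to x -30, then bent up 35 degrees as a lip ending at box (-53, 0, 116). Smooth and slippery. Front and sides are open; the lip overhangs the case by 23, free space below it.
- guard_hinge (a point): Middle of the guard's hinge pin (radius 5), fixed, at box (50, 0, 100).
- toggle (a joint): Angle of the steel toggle lever, rad: at 0 (off) it leans 0.4 rad towards the lip, at 0.8 (on, its stop) 0.4 rad towards the hinge. It swings in the box's x-z plane about a pivot at box (10, 0, 60). It has friction and stays where it is left; 1.5 to 2.5 N at its tip moves it. It starts off or within 0.12 rad of that.
- toggle_tip (a point): Centre of the ball end (radius 5.5) of the toggle lever (shaft radius 4.2, 30 from pivot to ball centre); moves with the lever. About box (-2, 0, 88) when off, (22, 0, 88) when on.
- mug_mid (a point): Blue stoneware mug, 85 high, 80 across, with a handle; point on its axis half-way up. Bystander, loose on the table.
- jar_mid (a point): Amber glaze jar with white cap and paper label, 85 high, 68 across; point on its axis half-way up. Bystander, loose on the table.
- bowl_mid (a point): Terracotta bowl, 50 high, 90 across the rim; point on its axis half-way up. Bystander, loose on the table.
There are look-alikes about, which are no part of the job. Of the things that look like the part that bears jar_mid, the middle-sized one is meant. Of the things that look like the part that bears bowl_mid, the larger one is meant.

How it is judged:
By the outcome, as a careful person would: the job done as asked, in the order asked, and still so for the second after the job is handed in, with the robot touching nothing.
It also fails if it takes over 62 s, if anything falls off the work surface, if the arm or the gripper's body presses on something with over 40 N, if the wrist force passes 120 N, or if a joint passes its speed limit or range.

## Working session

There is one attempt and no reset: what is moved stays moved. The work goes in short steps, Python scripts to look and compute and a tool call to move; the robot and the scene stay as the last step left them, time stands still between calls to the robot, and variables do not carry over. Pictures are saved under pics/ and viewed, about 8 in all and at most 12, crops included, and the job is handed in when it is done.

Besides the shell and the picture viewer there is one more tool, called as name(argument=value, ...), one argument or row to a line, values as JSON. step_arm: Moves the arm, as the interface text tells. Shift numbers are shares of 0.4 m and turn numbers shares of 90 degrees, none past 1 either way. Its arguments: {"type":"object","properties":{"steps":{"type":"array"},"squeeze":{"type":"number"}},"required":["steps"]}

```bash
ls; mkdir -p pics; python3 - <<'E'
from cell import manip,cams
import cv2,numpy as np
s=manip.get_state();print(s)
for n in ["scene","side"]:
    p,d=cams.grab_frame(n);cv2.imwrite(f"pics/{n}0.png",p[:,:,::-1]);np.savez(f"pics/{n}0.npz",p=p,d=d,**cams.camera_params(n));print(cams.camera_params(n))
E
```

```text
pics
{'time_s': 0.0, 'qpos': array([-2.23411762e-01,  3.13434537e-01,  1.49841614e+00, -7.55744787e-06,
        1.33098255e+00, -2.23378079e-01]), 'dq': array([-0.00075848, -0.00044071, -0.00026735,  0.0010019 , -0.00214444,
        0.00137772]), 'joint_torque': array([-1.80187753e-04, -4.02218950e+01, -2.52264959e+01,  6.94810320e-02,
        3.53677373e-02, -8.52248218e-05]), 'position': array([5.24786449e-01, 2.84557054e-05, 2.57176847e-01]), 'tool_rot': array([[ 3.20453834e-05,  9.99999266e-01, -1.21136340e-03],
       [ 9.99999964e-01, -3.17211248e-05,  2.67698994e-04],
       [ 2.67660372e-04, -1.21137193e-03, -9.99999230e-01]]), 'contact_force': array([-0.28829056,  0.26566888,  0.45386149]), 'ft_torque': array([0.00240686, 0.01394595, 0.00641789]), 'width': 0.997592103358161}
{'camera_matrix': array([[468.01700233,   0.        , 284.37597221],
       [  0.        , 468.01700233, 211.44869874],
       [  0.        ,   0.        ,   1.        ]]), 'world_from_camera': array([[ 0.24932464, -0.68337021,  0.68617955,  1.32478362],
       [ 0.96834517,  0.16711726, -0.185417  , -0.03892779],
       [ 0.01203601,  0.71068768,  0.70340469,  0.7934427 ],
       [ 0.        ,  0.        ,  0.        ,  1.        ]])}
{'camera_matrix': array([[540.55623842,   0.        , 276.76287567],
       [  0.        , 540.55623842, 211.36965573],
       [  0.        ,   0.        ,   1.        ]]), 'world_from_camera': array([[ 0.99941623,  0.00881699, -0.03300703,  0.6197427 ],
       [-0.03250546,  0.54279638, -0.83923506, -0.65247608],
       [ 0.01051657,  0.83981805,  0.54276611,  0.63196619],
       [ 0.        ,  0.        ,  0.        ,  1.        ]])}
```

```bash
python3 - <<'E'
import cv2,numpy as np
a=cv2.imread("pics/scene0.png");b=cv2.imread("pics/side0.png")
cv2.imwrite("pics/both.png",np.vstack([a,b])[:, :]) 
E
```

```text
(no output)
```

View pics/scene0.png

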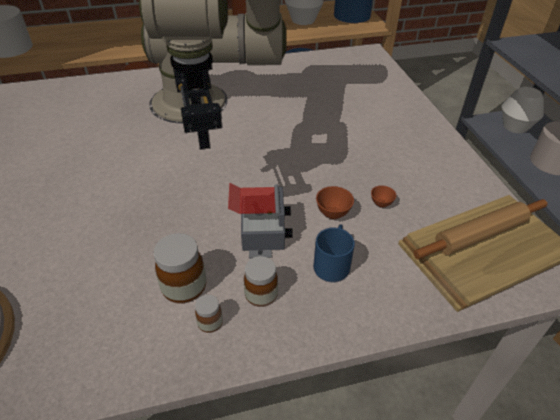

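View pics/side0.png

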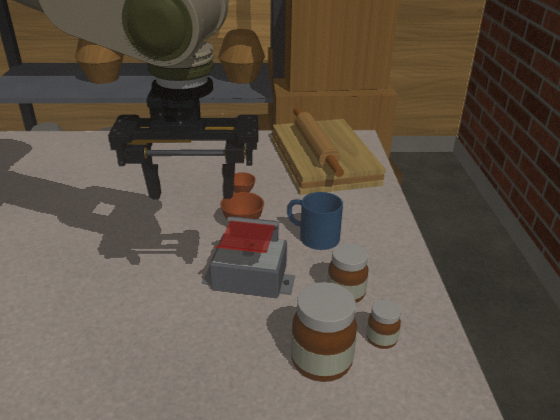

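The scene view shows the switchbox at about (262,215), with its lip on the left (−y world) and its hinge on the right (+y). The bowl is at (335,203), the mug at (333,255) and the middle-sized jar at (261,280). The side view agrees: box at (250,257), with the red guard on top. Next I'll measure the box pose.

```bash
cat > h.py <<'E'
import numpy as np,cv2
def load(n):
    z=np.load(f"pics/{n}.npz");return z['p'],z['d'],z['camera_matrix'],z['world_from_camera']
def cloud(d,K,T):
    v,u=np.mgrid[:d.shape[0],:d.shape[1]]
    c=np.stack([(u-K[0,2])/K[0,0]*d,-(v-K[1,2])/K[1,1]*d,-d],-1)
    return c@T[:3,:3].T+T[:3,3]
E
python3 - <<'E'
from h import *
R=[];G=[]
for n in ["scene0","side0"]:
    p,d,K,T=load(n);X=cloud(d,K,T);q=p.astype(int)
    near=(abs(X[...,0]-.62)<.3)&(abs(X[...,1])<.25)&(d>0)
    red=(q[...,0]>90)&(q[...,1]<70)&(q[...,2]<75)&near&(X[...,2]>.08)&(X[...,2]<.14)
    n_,l,st,c=cv2.connectedComponentsWithStats(red.astype(np.uint8));i=1+st[1:,4].argmax();red=l==i
    r=X[red];print(n,"red",red.sum(),st[i],r.min(0).round(3),r.max(0).round(3))
    # by height
    sel=r[(r[:,2]>.095)&(r[:,2]<.105)];rect=cv2.minAreaRect((sel[:,:2]*1000).astype(np.float32));print("flap",rect,np.median(r[:,2]))
    c0=r.mean(0)
    gr=near&(abs(X[...,0]-c0[0])<.1)&(abs(X[...,1]-c0[1])<.12)&(X[...,2]>.02)&(X[...,2]<.063)&(q.max(-1)-q.min(-1)<30)
    g=X[gr];h=np.histogram(g[:,2],np.arange(.02,.066,.004));print(h)
    t=g[abs(g[:,2]-.06)<.004];print("top",cv2.minAreaRect((t[:,:2]*1000).astype(np.float32)),len(t))
    top=r[r[:,2]>.112];print("lip top",top.mean(0).round(4),cv2.fitLine((top[:,:2]*1000).astype(np.float32),cv2.DIST_L2,0,.01,.01).ravel().round(3))
    for nm,m in [("blue",(q[...,2]>q[...,0]+30)),("orange",(q[...,0]>q[...,2]+60)&(q[...,0]>100)&~red)]:
        m=m&near&(X[...,2]>.008)&(X[...,2]<.2)
        n_,l,st,c=cv2.connectedComponentsWithStats(m.astype(np.uint8))
        for i in range(1,n_):
            if st[i,4]>80: print(nm,st[i],X[l==i].min(0).round(3),X[l==i].max(0).round(3))
E
```

```text
scene0 red 1141 [ 229  184   47   30 1141] [0.551 0.031 0.097] [0.647 0.137 0.119]
flap ((599.6704711914062, 91.70675659179688), (82.96766662597656, 82.0665283203125), 78.08662414550781) 0.10160190140381165
(array([ 49,  67,  66,  82, 110,  86,  50,  53,  74, 285, 465]), array([0.02 , 0.024, 0.028, 0.032, 0.036, 0.04 , 0.044, 0.048, 0.052,
       0.056, 0.06 , 0.064]))
top ((632.6206665039062, 98.94389343261719), (93.35311889648438, 63.4834098815918), 78.55803680419922) 750
lip top [0.5906 0.0409 0.1146] [ 9.76000e-01 -2.18000e-01  5.90569e+02  4.08550e+01]
blue [317 228  25  26 311] [0.702 0.193 0.008] [0.726 0.25  0.086]
blue [314 241  38  40 717] [0.706 0.185 0.008] [0.781 0.25  0.087]
side0 red 1336 [ 215  221   60   32 1336] [0.549 0.027 0.085] [0.646 0.14  0.119]
flap ((599.2496337890625, 94.01918029785156), (80.73505401611328, 80.4161605834961), 79.42466735839844) 0.10156378186083465
(array([ 124,  137,  131,  137,  143,  138,  139,  148,  146,  427, 1014]), array([0.02 , 0.024, 0.028, 0.032, 0.036, 0.04 , 0.044, 0.048, 0.052,
       0.056, 0.06 , 0.064]))
top ((601.5517578125, 104.05473327636719), (99.98820495605469, 119.2931137084961), 78.5272216796875) 1441
lip top [0.5882 0.0365 0.116 ] [ 9.82000e-01 -1.90000e-01  5.88202e+02  3.65100e+01]
blue [303 204  39  44 635] [0.704 0.182 0.008] [0.776 0.247 0.087]
```

step_arm(
  steps=[
    [1,0,0,0,0.064],
    [1,0,0,0,0.064],
    [1,0.051,0.0456,0.081,0],
    [1,0.051,0.0456,0.081,0],
    [1,0.051,0.0456,0.081,0],
  ],
)

```text
time_s: 0.6
position: [0.5914, 0.0496, 0.1591]
tool_rot: [[0.2, 0.98, -0.0], [0.98, -0.2, -0.0], [-0.0, -0.0, -1.0]]
contact_force: [-0.5, -1.2, -0.0]
width: 0.997
```

step_arm(
  steps=[
    [1,0,0,0,0],
    [1,0,0,0,0],
    [1,0,0,0,0],
    [1,0,0,0,0],
    [1,0,0,0,0],
  ],
)

```text
time_s: 1.1
position: [0.5909, 0.0486, 0.1617]
tool_rot: [[0.2, 0.98, 0.002], [0.98, -0.2, -0.0], [0.0, 0.002, -1.0]]
contact_force: [0.0, 0.8, 0.8]
width: 1.0
```

```bash
cat >> h.py <<'E'
O=np.array([598,86.]);a=np.radians(78.5);BX=np.array([np.cos(a),np.sin(a)]);BY=np.array([-BX[1],BX[0]])
def box(p):
    q=np.asarray(p)[...,:2]*1000-O;return np.stack([q@BX,q@BY,np.asarray(p)[...,2]*1000],-1)
def stat():
    from cell import manip
    s=manip.get_state();R=s['tool_rot'];print("t",round(s['time_s'],2),"box",box(s['position']).round(1),"yaw tool x",np.degrees(np.arctan2(R[1,0],R[0,0])).round(2),"tilt",R[:2,2].round(4),"F",s['contact_force'].round(2),"w",round(s['width'],3))
def snap(n,tag):
    from cell import cams
    c=cams.camera_params(n);p,d=cams.grab_frame(n);cv2.imwrite(f"pics/{n}{tag}.png",p[:,:,::-1]);np.savez(f"pics/{n}{tag}.npz",p=p,d=d,**c);return p,d,c
E
python3 - <<'E'
from h import *
stat();snap("wrist",1);snap("side",1)
a=cv2.imread("pics/wrist1.png");b=cv2.imread("pics/side1.png")
cv2.imwrite("pics/m1.png",np.hstack([cv2.resize(a,(400,300)),b[100:400,100:500]]))
E
```

```text
t 1.1 box [-38.1  -0.5 161.7] yaw tool x 78.45 tilt [ 0.0018 -0.0002] F [0.02 0.76 0.83] w 1.0
```

View pics/m1.png

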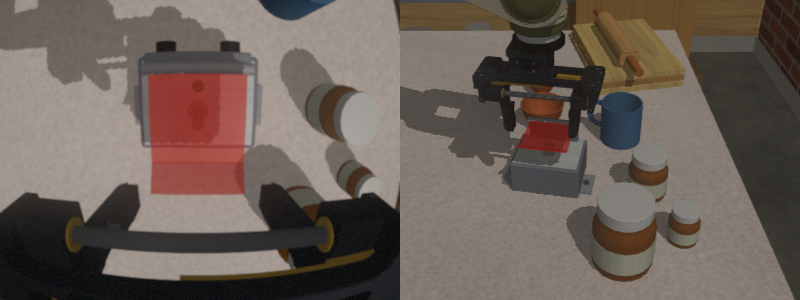

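The wrist view shows the red guard at columns 150–245, centred between the fingertips at about 140 and 260. The tool can only point straight down, so a fingertip can't hook under the lip. Instead I'll hold the lip's side edges lightly between the fingertips and swing it up.

step_arm(
  steps=[
    [1,0,0,0.071,0],
    [1,0,0,0.071,0],
    [1,0,0,0,0],
    [0.85,0,0,0,0],
    [0.85,0,0,0,0],
  ],
  squeeze=10,
)

```text
time_s: 1.7
position: [0.5898, 0.0492, 0.1046]
tool_rot: [[0.199, 0.98, -0.003], [0.98, -0.199, 0.0], [-0.001, -0.003, -1.0]]
contact_force: [-8.5, 0.5, -1.0]
width: 0.903
```

step_arm(
  steps=[
    [0.85,0,0,0,0],
    [0.85,0,0,0,0],
    [0.85,0,0,0,0],
    [0.85,0,0,0,0],
    [0.85,0,0,0,0],
  ],
)

```text
time_s: 2.2
position: [0.5898, 0.0492, 0.1048]
tool_rot: [[0.199, 0.98, -0.003], [0.98, -0.199, 0.0], [-0.001, -0.003, -1.0]]
contact_force: [-8.0, -0.3, -0.4]
width: 0.898
```

```bash
python3 - <<'E'
from h import *
stat()
# arc from grip point about hinge (50,100): fractions per row
p0=np.array([-38,105.5]);r=p0-[50,100];R=np.hypot(*r);f0=np.arctan2(r[1],-r[0])
th=np.linspace(0,1.8,16);P=np.c_[-R*np.cos(f0+th),R*np.sin(f0+th)];D=np.diff(P,axis=0)
print(np.c_[th[1:],D[:,0]/400,-D[:,1]/400].round(4))
E
```

```text
t 2.2 box [-37.7   0.7 104.8] yaw tool x 78.5 tilt [-0.0028  0.0001] F [-7.96 -0.31 -0.4 ] w 0.898
[[ 1.20e-01  3.20e-03 -2.62e-02]
 [ 2.40e-01  6.30e-03 -2.57e-02]
 [ 3.60e-01  9.40e-03 -2.47e-02]
 [ 4.80e-01  1.23e-02 -2.34e-02]
 [ 6.00e-01  1.50e-02 -2.18e-02]
 [ 7.20e-01  1.75e-02 -1.98e-02]
 [ 8.40e-01  1.97e-02 -1.76e-02]
 [ 9.60e-01  2.17e-02 -1.51e-02]
 [ 1.08e+00  2.33e-02 -1.24e-02]
 [ 1.20e+00  2.47e-02 -9.50e-03]
 [ 1.32e+00  2.56e-02 -6.50e-03]
 [ 1.44e+00  2.62e-02 -3.40e-03]
 [ 1.56e+00  2.64e-02 -2.00e-04]
 [ 1.68e+00  2.63e-02  2.90e-03]
 [ 1.80e+00  2.57e-02  6.10e-03]]
```

step_arm(
  steps=[
    [0.85,0,-0.003,0,0],
    [0.85,0.003,0,-0.026,0],
    [0.85,0.006,0,-0.026,0],
    [0.85,0.009,0,-0.025,0],
    [0.85,0,0,0,0],
  ],
)

```text
time_s: 2.7
position: [0.5912, 0.0569, 0.1368]
tool_rot: [[0.199, 0.98, 0.001], [0.98, -0.199, -0.0], [-0.0, 0.001, -1.0]]
contact_force: [-5.8, -1.4, 0.9]
width: 0.896
```

```bash
python3 - <<'E'
from h import *
stat();p,d,c=snap("side",2)
cv2.imwrite("pics/m2.png",cv2.resize(p[120:320,170:370,::-1],(500,500)))
E
```

```text
t 2.7 box [-29.8   0.8 136.8] yaw tool x 78.53 tilt [ 0.0012 -0.0003] F [-5.83 -1.4   0.92] w 0.896
```

View pics/m2.png

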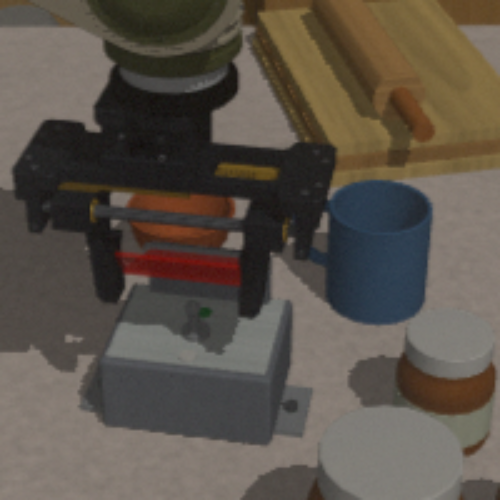

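The guard is coming up between the fingertips: it shows as a red strip at (185,265) in the crop, with the toggle and green dot visible below it. I'll carry on along the arc.

step_arm(
  steps=[
    [0.85,0.012,-0.003,-0.023,0],
    [0.85,0.015,0,-0.022,0],
    [0.85,0.0175,0,-0.02,0],
    [0.85,0.02,0,-0.0175,0],
    [0.85,0.0215,0,-0.015,0],
  ],
)

```text
time_s: 3.25
position: [0.5978, 0.0909, 0.1749]
tool_rot: [[0.2, 0.98, 0.003], [0.98, -0.2, -0.0], [0.0, 0.003, -1.0]]
contact_force: [7.0, -1.6, -2.4]
width: 0.899
```

step_arm(
  steps=[
    [0.85,0.0235,0,-0.0125,0],
    [0.85,0.0245,0,-0.0095,0],
    [0.85,0.0255,0,-0.0065,0],
    [0.85,0.026,0,-0.0035,0],
    [0.85,0.0265,0,0,0],
  ],
)

```text
time_s: 3.75
position: [0.608, 0.1403, 0.1871]
tool_rot: [[0.2, 0.98, 0.003], [0.98, -0.2, -0.0], [0.0, 0.003, -1.0]]
contact_force: [8.8, -2.3, -4.2]
width: 0.899
```

step_arm(
  steps=[
    [0.85,0.0265,0,0.003,0],
    [0.85,0.0255,0,0.006,0],
    [0.85,0.012,0,0.0045,0],
    [0.85,0,0,0,0],
    [0.85,0,0,0,0],
  ],
)

```text
time_s: 4.25
position: [0.6131, 0.165, 0.1815]
tool_rot: [[0.2, 0.98, 0.003], [0.98, -0.2, -0.0], [0.0, 0.003, -1.0]]
contact_force: [8.0, -3.1, -2.2]
width: 0.901
```

```bash
python3 - <<'E'
from h import *
stat();p,d,c=snap("side",3);q=snap("scene",3)[0]
cv2.imwrite("pics/m3.png",np.hstack([cv2.resize(p[100:300,170:370,::-1],(400,400)),cv2.resize(q[120:280,180:340,::-1],(400,400))]))
E
```

```text
t 4.25 box [ 80.5   1.  181.5] yaw tool x 78.48 tilt [ 0.0034 -0.0003] F [ 7.98 -3.12 -2.23] w 0.901
```

View pics/m3.png

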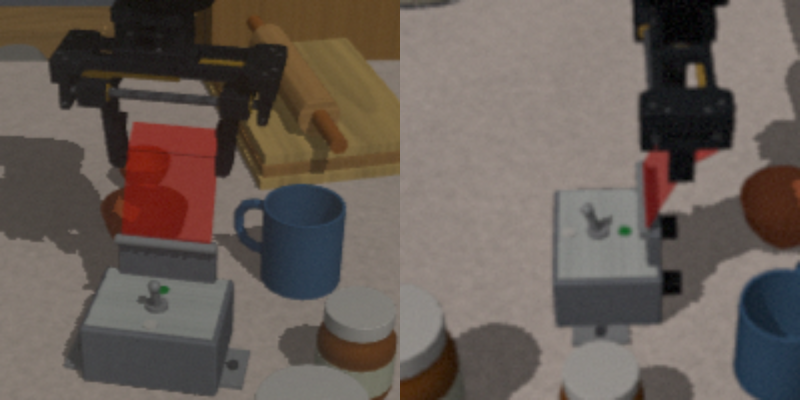

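The guard is tipped back past upright and the toggle is exposed, still off (leaning to the white-dot side). I'll release the guard and go to the toggle.

step_arm(
  steps=[
    [1,0,0,0,0],
    [1,0,0,0,0],
    [1,0,0,0,0],
    [1,0,0,-0.08,0],
    [1,0,0,-0.09,0],
  ],
)

```text
time_s: 4.85
position: [0.6112, 0.165, 0.2487]
tool_rot: [[0.199, 0.98, -0.004], [0.98, -0.199, -0.0], [-0.001, -0.004, -1.0]]
contact_force: [0.5, 0.0, 0.3]
width: 1.0
```

step_arm(
  steps=[
    [1,0,0,0,0],
    [0.3,-0.096,0,0,0],
    [0,-0.096,0,0,0],
    [0,-0.096,0,0,0],
    [0,0,0,0,0],
  ],
)

```text
time_s: 5.35
position: [0.5882, 0.0485, 0.2485]
tool_rot: [[0.204, 0.979, -0.001], [0.979, -0.204, -0.001], [-0.001, -0.001, -1.0]]
contact_force: [0.5, 0.3, -1.0]
width: 0.662
```

step_arm(
  steps=[
    [0,0,0,0.1,0],
    [0,0,0,0.1,0],
    [0,0,0,0.1,0],
    [0,0,0,0,0],
    [0,0,0,0,0],
  ],
)

```text
time_s: 5.85
position: [0.5893, 0.0524, 0.1297]
tool_rot: [[0.199, 0.98, -0.0], [0.98, -0.199, 0.0], [0.0, -0.0, -1.0]]
contact_force: [0.1, -1.0, -0.5]
width: 0.206
```

```bash
python3 - <<'E'
from h import *
stat();p,d,c=snap("side",4);q=snap("scene",4)[0]
cv2.imwrite("pics/m4.png",np.hstack([cv2.resize(p[100:300,170:370,::-1],(400,400)),cv2.resize(q[120:280,180:340,::-1],(400,400))]))
E
```

```text
t 5.85 box [-34.7   1.9 129.7] yaw tool x 78.51 tilt [-0.      0.0002] F [ 0.14 -1.02 -0.53] w 0.206
```

View pics/m4.png

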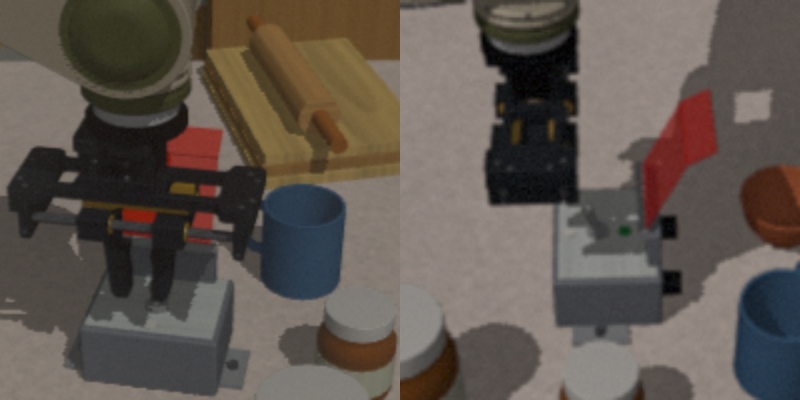

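The guard rests open on its stop. The fingers, still closing, are ahead of the toggle. I'll shut them fully, descend and push.

step_arm(
  steps=[
    [0,0,0,0,0],
    [0,0,0,0,0],
    [0,0,0,0.038,0],
    [0,0,0,0.038,0],
    [0,0,0,0,0],
  ],
)

```text
time_s: 6.45
position: [0.5883, 0.0519, 0.0974]
tool_rot: [[0.2, 0.98, -0.002], [0.98, -0.2, 0.0], [-0.0, -0.003, -1.0]]
contact_force: [-0.2, 0.6, 0.9]
width: 0.006
```

step_arm(
  steps=[
    [0,0.02,0,0,0],
    [0,0.02,0,0,0],
    [0,0.02,0,0,0],
    [0,0.02,0,0,0],
    [0,0.02,0,0,0],
  ],
)

```text
time_s: 6.95
position: [0.5973, 0.0917, 0.0989]
tool_rot: [[0.199, 0.98, 0.001], [0.98, -0.199, -0.0], [-0.0, 0.001, -1.0]]
contact_force: [0.4, -2.6, 0.7]
width: 0.002
```

```bash
python3 - <<'E'
from h import *
stat()
E
```

```text
t 6.95 box [ 5.4  1.8 98.9] yaw tool x 78.5 tilt [ 0.0008 -0.0004] F [ 0.41 -2.61  0.73] w 0.002
```

Force is 2.6 N, so the toggle is moving. I'll keep going gently until the stop shows.

step_arm(
  steps=[
    [0,0.004,0,0,0],
    [0,0.004,0,0,0],
    [0,0.002,0,0,0],
    [0,0,0,0,0],
    [0,0,0,0,0],
  ],
)

```text
time_s: 7.45
position: [0.5978, 0.0941, 0.0986]
tool_rot: [[0.2, 0.98, -0.0], [0.98, -0.2, -0.001], [-0.001, 0.0, -1.0]]
contact_force: [0.0, -4.2, 0.4]
width: 0.005
```

```bash
python3 - <<'E'
from h import *
stat()
E
```

```text
t 7.45 box [ 7.9  1.8 98.6] yaw tool x 78.45 tilt [-0.0001 -0.0009] F [ 0.02 -4.25  0.39] w 0.005
```

step_arm(
  steps=[
    [0,0.005,0,0,0],
    [0,0.005,0,0,0],
    [0,0,0,0,0],
    [0,0,0,0,0],
    [0,0,0,0,0],
  ],
)

```text
time_s: 7.95
position: [0.5982, 0.0953, 0.0984]
tool_rot: [[0.2, 0.98, -0.002], [0.98, -0.2, -0.006], [-0.006, -0.001, -1.0]]
contact_force: [-4.1, -20.1, 2.9]
width: 0.004
```

```bash
python3 - <<'E'
from h import *
stat()
E
```

```text
t 7.95 box [ 9.2  1.6 98.4] yaw tool x 78.44 tilt [-0.0021 -0.0056] F [ -4.06 -20.1    2.94] w 0.004
```

The force rose to 20 N within 1.3 mm, at the expected position, so the toggle is on its stop. I'll back off, rise, and look.

step_arm(
  steps=[
    [0,-0.05,0,0,0],
    [0,-0.05,0,0,0],
    [0,0,0,-0.12,0],
    [0,0,0,-0.12,0],
    [0,0,0,-0.12,0],
  ],
)

```text
time_s: 8.45
position: [0.5901, 0.0597, 0.2442]
tool_rot: [[0.2, 0.98, -0.001], [0.98, -0.2, 0.001], [0.001, -0.001, -1.0]]
contact_force: [0.6, -0.1, -0.9]
width: 0.004
```

```bash
python3 - <<'E'
from h import *
stat();p,d,c=snap("side",5);q=snap("scene",5)[0]
cv2.imwrite("pics/m5.png",np.hstack([cv2.resize(p[100:300,170:370,::-1],(400,400)),cv2.resize(q[120:280,180:340,::-1],(400,400))]))
E
```

```text
t 8.45 box [-27.3   2.5 244.2] yaw tool x 78.45 tilt [-0.0009  0.0008] F [ 0.55 -0.13 -0.94] w 0.004
```

View pics/m5.png

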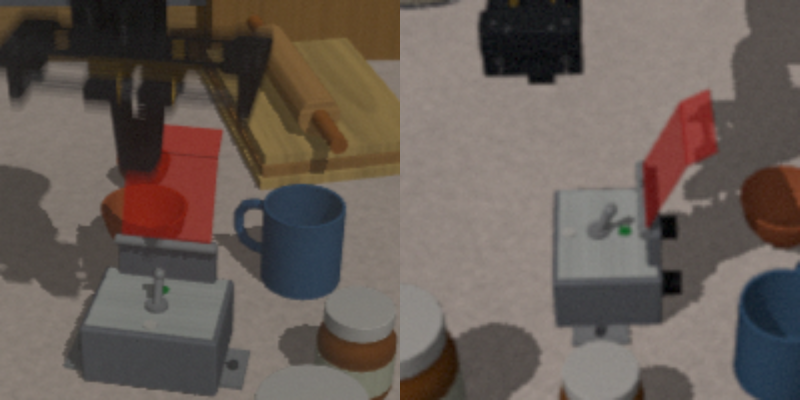

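The toggle now leans towards the green dot and hinge, and the guard is still open. Next I'll go over and behind the guard.

step_arm(
  steps=[
    [0,0.11,0,0,0],
    [0,0.11,0,0,0],
    [0,0.11,0,0,0],
    [0,0.11,0,0,0],
    [0,0,0,0,0],
  ],
)

```text
time_s: 9.05
position: [0.6251, 0.237, 0.2407]
tool_rot: [[0.195, 0.981, -0.002], [0.981, -0.195, 0.001], [0.001, -0.002, -1.0]]
contact_force: [0.1, -0.8, -0.6]
width: 0.006
```

step_arm(
  steps=[
    [0,0,0,0.05,0],
    [0,0,0,0.05,0],
    [0,0,0,0.045,0],
    [0,0,0,0,0],
    [0,0,0,0,0],
  ],
)

```text
time_s: 9.55
position: [0.6257, 0.2318, 0.1846]
tool_rot: [[0.2, 0.98, -0.0], [0.98, -0.2, 0.0], [0.0, -0.001, -1.0]]
contact_force: [-0.5, -0.0, 0.8]
width: 0.006
```

```bash
python3 - <<'E'
from h import *
stat()
E
```

```text
t 9.55 box [148.4   1.9 184.6] yaw tool x 78.46 tilt [-0.0005  0.0001] F [-0.49 -0.05  0.79] w 0.006
```

step_arm(
  steps=[
    [0,-0.035,0,0,0],
    [0,-0.035,0,0,0],
    [0,-0.03,0,0,0],
    [0,-0.03,0,0,0],
    [0,-0.03,0,0,0],
  ],
)

```text
time_s: 10.05
position: [0.6128, 0.1682, 0.1848]
tool_rot: [[0.2, 0.98, 0.0], [0.98, -0.2, 0.0], [0.0, 0.0, -1.0]]
contact_force: [0.2, 0.4, 0.3]
width: 0.012
```

step_arm(
  steps=[
    [0,-0.03,0,0,0],
    [0,-0.03,0,0,0],
    [0,-0.03,0,0,0],
    [0,-0.03,0,0,0],
    [0,-0.03,0,0,0],
  ],
)

```text
time_s: 10.55
position: [0.6008, 0.1097, 0.1845]
tool_rot: [[0.2, 0.98, 0.0], [0.98, -0.2, -0.0], [-0.0, 0.0, -1.0]]
contact_force: [-0.0, -0.2, 0.3]
width: 0.005
```

step_arm(
  steps=[
    [0,0,0,0,0],
    [0,0,0,-0.1,0],
    [0,0,0,-0.1,0],
    [0,-0.08,0,0,0],
    [0,-0.08,0,0,0],
  ],
)

```text
time_s: 11.05
position: [0.5883, 0.0479, 0.2656]
tool_rot: [[0.198, 0.98, 0.002], [0.98, -0.198, -0.0], [0.0, 0.002, -1.0]]
contact_force: [1.1, -0.3, -0.3]
width: 0.007
```

step_arm(
  steps=[
    [0,-0.1,0,0,0],
    [0,-0.1,0,0,0],
    [0,0,0,0,0],
    [0,0,0,0,0],
    [0,0,0,0,0],
  ],
)

```text
time_s: 11.55
position: [0.5724, -0.0295, 0.2645]
tool_rot: [[0.199, 0.98, 0.0], [0.98, -0.199, 0.0], [0.0, 0.0, -1.0]]
contact_force: [-0.2, 0.5, -0.1]
width: 0.006
```

```bash
python3 - <<'E'
from h import *
stat()
for n in ["scene6","side6"]:
    snap(n[:-1],6);p,d,K,T=load(n);X=cloud(d,K,T);q=p.astype(int)
    b=box(X);red=(q[...,0]>90)&(q[...,1]<75)&(q[...,2]<80)&(d>0)&(abs(b[...,0])<70)&(abs(b[...,1])<50)&(b[...,2]>80)
    r=b[red];print(n,red.sum(),r.min(0).round(1),r.max(0).round(1),np.median(r[:,2]))
    for k in [n[:-1]+"0"]:
        p0=load(k)[0].astype(int);df=(abs(p0-q).max(-1)>40).astype(np.uint8);
a=cv2.imread("pics/side6.png");b=cv2.imread("pics/scene6.png")
cv2.imwrite("pics/m6.png",np.hstack([cv2.resize(a[180:380,190:390],(400,400)),cv2.resize(b[160:340,200:380],(400,400))]))
E
```

```text
t 11.55 box [-118.2    2.1  264.5] yaw tool x 78.54 tilt [0.0002 0.0003] F [-0.24  0.49 -0.11] w 0.006
scene6 1164 [-50.6 -41.4  96.8] [ 47.7  42.3 118.3] 101.59138619477682
side6 1343 [-53.6 -39.7  98.6] [ 48.9  40.9 119.6] 101.63605628982653
```

View pics/m6.png

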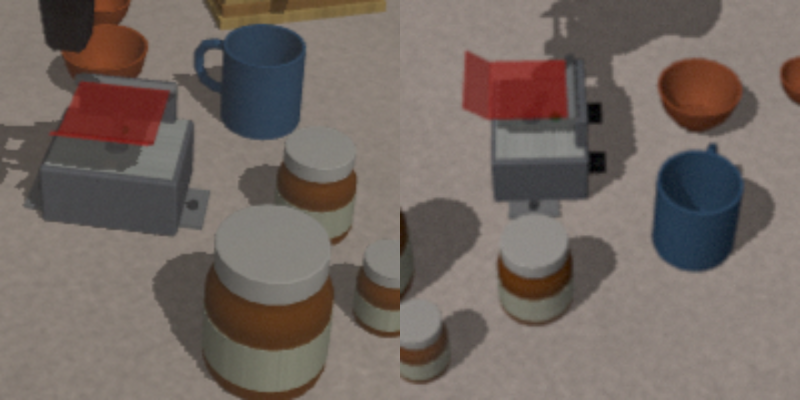

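The guard is shut, with the flap measured at z 101.6 as at the start. The mug, jars and bowls stand upright, and the tool is clear. Handing in.

```bash
python3 - <<'E'
from cell import manip
from h import *
for n in["scene","side"]:
    p0,p1=load(n+"0")[0],load(n+"6")[0];g=[cv2.cvtColor(p,cv2.COLOR_RGB2HSV) for p in(p0,p1)]
    m=[cv2.inRange(x,(100,90,40),(125,255,255)) for x in g];r=(slice(190,300),slice(285,360))
    print(n,"mug centroid",[[round(c.mean(),1) for c in np.nonzero(k[r])] for k in m])
print(manip.finish_job())
E
```

```text
scene mug centroid [[np.float64(63.8), np.float64(48.1)], [np.float64(63.8), np.float64(48.1)]]
side mug centroid [[np.float64(29.9), np.float64(36.4)], [np.float64(29.8), np.float64(36.5)]]
the job is handed in; nothing more can be done
None
```

The kiln extractor is switched on and the guard is shut again over the toggle. I handed the job in after about 12 s of the 62 s allowed.

- **Guard up:** I did not lift it from underneath with a single fingertip, as the task words it. The tool can only point straight down, so it cannot hook under the lip. Instead I held the lip's side edges lightly between the two fingertips and swung the guard past upright. It rested open on its stop.
- **Toggle on:** I pushed the toggle towards the hinge until the force rose sharply to about 20 N at the expected position. A picture then showed it leaning to the green dot. After the guard closed I could only see the toggle faintly through it, so I did not measure it again.
- **Guard shut:** I tipped the guard forward from behind and it fell shut. Two cameras measured the flap at z 101.6 mm, the same as at the start.
- **Bystanders:** The mug's position in the images moved by no more than 0.1 pixel. The jar and bowl I checked only by eye, and both were upright and looked undisturbed. The robot was clear of everything at hand-in, and none of these checks disagreed.

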